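# Lift a lacquered panel off its drying points and hold it to the inspection camera

## Task

The wooden front panel on the drying board is freshly lacquered and must not be touched by the robot: take the cranked spatula by its handle, slide the blade in under the panel between the four points, lift the panel off on it and carry it level to the inspection camera, leaving the camera's setting, the tin, jar, brush and sanding block alone. Hold the panel still under the camera, its middle straight below the lens and its upper face 12 cm beneath it, level, its long sides parallel to the long front edge of the stand's base plate. Finish while holding it there on the spatula.

Things in the scene. Friction and masses are not known exactly. Their poses are not given: they have to be found in the camera images.
- panel: dark wooden instrument front panel, 85 x 120 x 5 mm (own x, y, z), about 60 g, with a rectangular window and a row of three 10 mm holes. Lies loose on the four points, its underside 40 mm above the worktop. Origin: centre of its underside; x along the short sides, y along the long sides, z up out of the lacquered face
- drying_board: fixed plywood board, 160 x 200 x 12 mm (own x, y, z), origin centre of underside. On it four grey cones (22 mm wide at foot, 6 at tip, 28 high) at own x +-32, y +-50 mm, whose tips carry the panel, its long sides along the board's y (within 3 degrees). The channel under the panel between them runs along own x, open at both ends, at least 78 mm wide, from 12 to 40 mm above the worktop
- spatula: cranked spatula, about 130 g, standing on its steel blade (120 x 58 x 2.5 mm, rounded front corners), wooden handle level in the air. Origin: underside of the blade, 55 mm behind the tip; x points from handle to tip, z up. The strap to the handle rises from own x -60 to -90 mm; handle: a bar 20 mm wide, 24 high, own x -232 to -112 mm, its middle line 45 mm above the blade's underside
- spatula_grip (a point): point on the middle line of the spatula's handle where it is best gripped (across its 20 mm width, fingers pointing down): 160 mm behind the spatula's origin and 45 mm above it. Grip it firmly: blade and panel weigh the front down
- blade_middle (a point): point on the upper face of the spatula's blade, 2.5 mm above the spatula's origin
- camera_stand: stand of the inspection camera, fixed. Origin: on the worktop straight below the lens. A dark steel base plate 110 x 150 x 14 mm (own x, y, z) stands with its centre at own x +150 mm; on it a post 20 mm thick, 444 mm high, at own x +170 mm, with a boom that carries the camera, looking straight down. y runs along the long edges of the base; free space in front of and below the camera
- lens (a point): centre of the camera's front lens, lower end of the camera, facing straight down, 0.28 to 0.34 m above the worktop (clamped at another height each time; the clamp slips if pushed hard). Ring light 60 mm wide round it, camera body 42 mm wide up to 114 mm above it, boom 75 mm above it
- polish_tin: bystander: flat round tin, 61 mm diameter, 23 mm high, origin centre of its underside
- nut_jar: bystander: glass jar with screw lid, 51 mm diameter, 72 mm high, origin centre of its underside
- brush: bystander: small brush lying flat, 158 mm long along own y, origin centre of its underside
- sanding_block: bystander: cork sanding block, 46 x 86 x 27 mm, origin centre of its underside
Not all that is in view belongs to the job. Of the things shaped like the panel, the wooden one is meant.

How it is judged:
By the outcome, as a careful person would: the job done as asked, in the order asked, and still so for the second after the job is handed in, while the arm keeps its last pose, push and grip.
It also fails if it takes over 51 s, if anything falls off the work surface, if the arm or the gripper's body presses on something with over 40 N, if the wrist force passes 120 N, or if a joint passes its speed limit or range.

## Robot

A 6-joint arm with a two-finger parallel gripper is mounted at the origin on a cart in front of the work surface, level with it; the furniture and walls round the work are solid. World frame = base frame: x ahead of the robot, y to its left, z up, the work surface at z = 0. Lengths are in mm, angles in rad, forces in N, time in s.
With the tool pointing down it reaches from about 350 to 775 mm from the base axis. Payload 7.3 kg.
Tool frame: the origin (TCP) lies at the very end of the fingers, on their centre line; the grasp point (between the pads) lies 19 mm behind it; z points along the fingers, y is the line along which they close (so a half turn about z gives the same grasp; the last joint's range is limited). The gripper opens to 92 mm and grips with 3 to 60 N. Pads are 19 mm wide; open, the fingers measure 130 mm over their backs; the gripper's body (75 mm by 190 mm) begins 47 mm behind the grasp point.
Start: joints at [-1.401, 0.342, 1.524, -0, 1.275, -0.146], TCP at [163.075, -499.05, 226.741] pointing down, gripper open.
Joint ranges: [-2.53, 2.53], [-0.77, 2.02], [0.04, 2.7], [-1, 4.14], [0.28, 2.66], [-3.11, 3.11]. Speed limits (rad/s): [2.57, 2.57, 3.14, 3.14, 3.14, 3.14].

## Interface

Orientations are given as [roll, pitch, yaw] about the fixed x, y, z axes, in that order (R = Rz(yaw) Ry(pitch) Rx(roll)).
In Python, from plant import get_obs, vision, workorder gives the robot as it stands.
- The arm moves only by the shell command python3 -m pendant 'ROWS' [OPENING]. ROWS is a JSON object of lists of equal length, an entry for each row: "dp": the shift along the tool's x, y, z in m, a list of three; "rotation": the turn, a rotation vector about the tool's x, y, z in rad, a list of three. A call has 1 to 8 rows; each row is the pose to reach, as a shift and turn from the pose commanded when the call began, along the tool's axes at that moment; what a row does not reach only later rows make up. A row lasts 1/8 s, in which the tool goes at most 62.5 mm and 10.7 degrees, less where a joint would pass 70% of its speed; a pose out of reach is approached as far as the arm can. A call with a gripper value outside its range is refused whole. OPENING is the finger opening in m, from 0 to 0.0918, set as the call begins (- or left out, the last holds). The fingers move at their own pace and stop on an object; the grip force is fixed at half the most. Time passes only in rows, so rows that repeat a pose let the fingers close. It gives the time, the measured TCP pose, the force, the opening and the grip force at its end, in the units of the state.
- get_obs(): the state, without advancing time (a new reading comes with each control period).
- vision.capture(name): name is "scene" or "top"; returns a dict with "pixels" (400x640x3 uint8, red, green, blue), "vfov" (degrees; the focal length in pixels is half the picture's height over the tangent of half this angle, whatever the lens; pixels are square), "cx", "cy" (the principal point, pixels), "dist" ([k1, k2, p1, p2, k3] as OpenCV has them; the pictures are not rectified), "pose" (4x4, takes a point from camera to world coordinates). Camera axes: x right, y up, looking along -z (the intrinsics and any distortion apply to the point x, -y, -z); pixel columns grow to the right and rows downward; lengths in mm; the calibration is good to about 2 mm. A picture is of the moment at which its call begins. There is no depth.
- workorder.close_job(): hands the job in; it is judged then, once.
The state is a dict: "time": time; "joint_positions": joint angles; "dq": joint speeds; "tau": joint torques, N m; "tool_pos": TCP position; "tcp_rot": TCP orientation; "contact_force": force on the tool from outside, world axes, zero at the start; "moment": the same for the moment, N m; "grip_width": finger opening in mm; "finger_force": force on a finger pad.
Only numpy, scipy, OpenCV 4.12 (cv2) and the standard library are available. Lean on these libraries where they do the work, as an engineer would, in place of code of your own. Each camera call takes 0.05 s, during which the arm holds its last target. There are 200 camera calls.

## Working session

There is one attempt and no reset: what is moved stays moved. The work goes in short steps, Python scripts to look and compute and a shell command to move; the robot and the scene stay as the last step left them, time stands still between calls to the robot, and variables do not carry over. Pictures are saved under pics/ and viewed, at most 10 in all, crops included, and the job is handed in when it is done.

```bash
ls; mkdir -p pics; cat > h.py <<'E'
import numpy as np, cv2
from plant import get_obs, vision, workorder
def cap(n):
    c=vision.capture(n); np.savez(f'{n}.npz',**{k:np.array(v) for k,v in c.items()}); return c
def load(n): return dict(np.load(f'{n}.npz'))
def KD(c):
    f=200/np.tan(np.radians(float(c['vfov']))/2)
    return np.array([[f,0,c['cx']],[0,f,c['cy']],[0,0,1.]],float),np.array(c['dist'],float)
def rays(c,uv):
    K,D=KD(c); n=cv2.undistortPoints(np.array(uv,float).reshape(-1,1,2),K,D).reshape(-1,2)
    d=np.c_[n[:,0],-n[:,1],-np.ones(len(n))]; P=np.array(c['pose']); return P[:3,3],d@P[:3,:3].T
def onz(c,uv,z):
    o,d=rays(c,uv); return o+d*((z-o[2])/d[:,2])[:,None]
def proj(c,X):
    K,D=KD(c); P=np.linalg.inv(np.array(c['pose'])); p=np.atleast_2d(X)@P[:3,:3].T+P[:3,3]
    p=p*[1,-1,-1]; return cv2.projectPoints(p,np.zeros(3),np.zeros(3),K,D)[0].reshape(-1,2)
def tri(c1,u1,c2,u2):
    o1,d1=rays(c1,[u1]);o2,d2=rays(c2,[u2]);d1=d1[0]/np.linalg.norm(d1);d2=d2[0]/np.linalg.norm(d2)
    s=np.linalg.lstsq(np.c_[d1,-d2],o2-o1,rcond=None)[0];a=o1+s[0]*d1;b=o2+s[1]*d2
    return (a+b)/2,np.linalg.norm(a-b)
E
python3 - <<'E'
from h import *
for n in('scene','top'):
    c=cap(n); cv2.imwrite(f'pics/{n}0.png',c['pixels'][:,:,::-1]); print(n,c['vfov'],c['cx'],c['cy'],c['dist'],np.round(c['pose'],3).tolist())
print(get_obs())
E
```

```text
pics
scene 42.95260227335731 311.555282189062 198.71704471051646 [-0.06066661  0.          0.          0.          0.        ] [[-0.874, 0.325, -0.361, 145.838], [-0.485, -0.59, 0.645, 765.968], [-0.003, 0.739, 0.673, 983.716], [0.0, 0.0, 0.0, 1.0]]
top 49.779384607461154 326.3217742281061 193.62302444224753 [0.0256401 0.        0.        0.        0.       ] [[-0.021, 0.993, -0.112, 417.018], [-1.0, -0.021, -0.0, -4.487], [-0.002, 0.112, 0.994, 1331.485], [0.0, 0.0, 0.0, 1.0]]
{'time': 0.1, 'joint_positions': array([-1.40101682e+00,  3.42651702e-01,  1.52491161e+00, -5.88205908e-06,
        1.27538264e+00, -1.45975068e-01]), 'dq': array([ 2.42847409e-04, -2.79698239e-03, -3.46617598e-03,  6.90739041e-04,
       -5.50973036e-05,  3.75109480e-04]), 'tau': array([ 7.39341267e-04, -4.32005489e+01, -2.44695157e+01,  7.18560931e-02,
        5.26295824e-02, -4.97300948e-05]), 'tool_pos': array([ 163.00174908, -498.68251867,  226.11860069]), 'tcp_rot': array([-3.14025293e+00, -1.91281961e-04,  3.15756165e-01]), 'contact_force': array([ 0.59573812, -0.63720801, -0.61428544]), 'moment': array([-0.00103432,  0.00540747,  0.07200521]), 'finger_force': 0.0, 'grip_width': 92.11209215180475}
```

View pics/scene0.png

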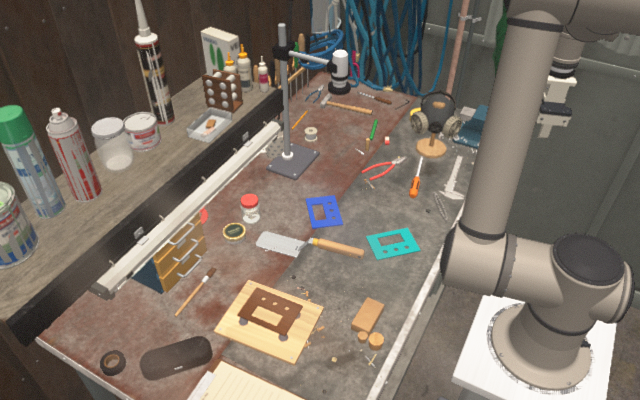

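View pics/top0.png

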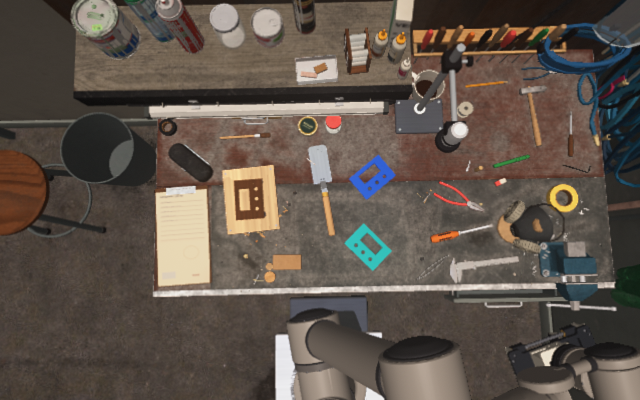

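The scene view shows three panel shapes: wooden (scene 270,310 / top 250,198), blue (323,212 / 372,177) and teal (393,243 / 368,246). The brown wooden one on the plywood board with cones fits the description. The spatula is at top (320,160)–(331,235), tip toward +x. The camera hangs on its boom at top (455,135) / scene (340,75), with its base at top (418,115). I'll confirm this in an enlarged crop.

```bash
python3 - <<'E'
from h import *
s=load('scene')['pixels'][:,:,::-1];t=load('top')['pixels'][:,:,::-1]
def cr(i,x,y,w,h,W,H): return cv2.resize(i[y:y+h,x:x+w],(W,H),interpolation=cv2.INTER_CUBIC)
a=cr(s,210,220,160,120,400,300);b=cr(t,215,135,133,100,400,300)
d=cr(s,260,15,160,120,400,300)[:, :];e=cr(t,380,70,133,100,400,300)
cv2.imwrite('pics/crop1.png',np.vstack([np.hstack([a,b]),np.hstack([d,e])]))
E
```

```text
(no output)
```

View pics/crop1.png

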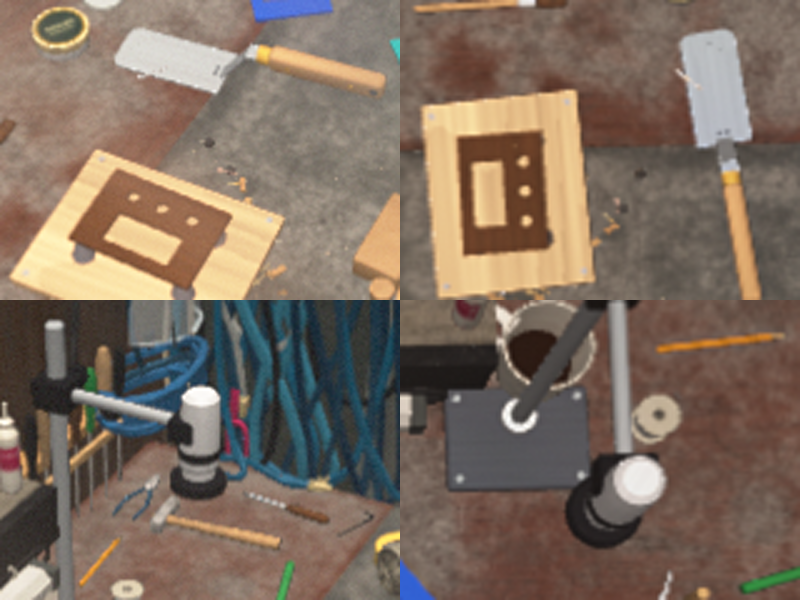

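The crop confirms it: the wooden panel with a window and three holes lies on grey cones on the plywood, and the blue and teal ones are decoys. Next I'll measure by masks.

```bash
cat > m.py <<'E'
from h import *
T=load('top');S=load('scene')
def mask(c,roi,lo,hi):
    x,y,w,h=roi; hsv=cv2.cvtColor(np.ascontiguousarray(c['pixels']),cv2.COLOR_RGB2HSV)
    m=np.zeros(hsv.shape[:2],np.uint8); m[y:y+h,x:x+w]=cv2.inRange(hsv[y:y+h,x:x+w],np.array(lo),np.array(hi))
    n,l,st,_=cv2.connectedComponentsWithStats(cv2.morphologyEx(m,cv2.MORPH_CLOSE,np.ones((3,3))),8)
    return ((l==1+np.argmax(st[1:,4]))*255).astype(np.uint8)
def outline(m):
    k=max(cv2.findContours(m,cv2.RETR_EXTERNAL,cv2.CHAIN_APPROX_NONE)[0],key=len).reshape(-1,2); return k
def rect(c,m,z):
    p=onz(c,outline(m),z)[:,:2].astype(np.float32); (cx,cy),(w,h),a=cv2.minAreaRect(p)
    if w>h: w,h,a=h,w,a+90       # a+90: direction of long side
    return np.round([cx,cy,w,h,((a+90)+90)%180-90],1)
E
python3 - <<'E'
from m import *
def px(c,n,pts):
    hsv=cv2.cvtColor(np.ascontiguousarray(c['pixels']),cv2.COLOR_RGB2HSV)
    print(n,[hsv[y,x].tolist() for x,y in pts])
px(T,'T panel,board,blade,handle,base,ring',[(240,185),(264,200),(228,180),(320,165),(328,215),(410,118),(441,145)])
px(S,'S',[(250,300),(290,325),(230,325),(275,243),(340,247),(290,170),(338,90)])
E
```

```text
T panel,board,blade,handle,base,ring [[11, 155, 105], [17, 108, 226], [17, 103, 230], [109, 10, 196], [16, 126, 225], [128, 11, 89], [173, 28, 37]]
S [[12, 139, 143], [11, 128, 143], [23, 71, 254], [24, 12, 219], [16, 109, 237], [163, 15, 123], [176, 30, 59]]
```

```bash
python3 - <<'E'
from m import *
M={}
M['panelT']=mask(T,(220,160,65,75),(5,110,60),(15,255,150))
M['panelS']=mask(S,(225,270,90,70),(5,110,80),(16,255,175))
M['bladeT']=mask(T,(300,135,40,55),(0,0,140),(179,40,255))
M['bladeS']=mask(S,(250,225,60,40),(0,0,180),(179,40,255))
M['handT']=mask(T,(310,180,35,65),(10,80,150),(22,255,255))
M['handS']=mask(S,(310,235,60,30),(10,60,150),(24,255,255))
M['baseT']=mask(T,(390,95,55,45),(100,0,60),(145,40,125))
M['baseS']=mask(S,(262,140,62,42),(100,0,90),(179,30,150))
M['ringT']=mask(T,(430,112,45,50),(0,0,0),(179,255,60))
M['ringS']=mask(S,(322,72,35,30),(0,0,0),(179,255,75))
for z in (45,): print('panel T,S',rect(T,M['panelT'],z),rect(S,M['panelS'],z))
print('blade',rect(T,M['bladeT'],2.5),rect(S,M['bladeS'],2.5))
print('handle',rect(T,M['handT'],57),rect(S,M['handS'],57))
print('base',rect(T,M['baseT'],14),rect(S,M['baseS'],14))
def cen(m): return np.array(cv2.minAreaRect(outline(m).astype(np.float32))[0])
for k in('panel','hand','blade','base','ring'):
    print(k,cen(M[k+'T']).round(1),cen(M[k+'S']).round(1),*[np.round(v,1) for v in tri(T,cen(M[k+'T']),S,cen(M[k+'S']))])
for k in ('ringT','ringS'): print(k,cv2.fitEllipse(outline(M[k])))
# overlay
out=[]
for c,s,(x,y,w,h) in ((T,'T',(215,95,267,150)),(S,'S',(210,70,200,260))):
    im=np.ascontiguousarray(c['pixels'][:,:,::-1])
    im=cv2.resize(im,None,fx=2,fy=2)
    for k in M:
        if k[-1]==s: cv2.drawContours(im,[outline(cv2.resize(M[k],None,fx=2,fy=2,interpolation=cv2.INTER_NEAREST))],-1,(0,0,255) ,1)
    out.append(im[2*y:2*(y+h),2*x:2*(x+w)])
a,b=out; b=cv2.resize(b,(260,338)); W=np.zeros((a.shape[0]+0 if a.shape[0]>338 else 338,a.shape[1]+260,3),np.uint8); W[:a.shape[0],:a.shape[1]]=a; W[:338,a.shape[1]:]=b
print(W.shape); cv2.imwrite('pics/ov.png',W)
E
```

```text
panel T,S [552.2 227.8  85.  118.8   3.5] [551.3 232.8  85.3 120.    3.3]
blade [662.1  16.9  62.3 120.5   8.1] [662.3  20.6  64.9 119.7   8.1]
handle [502.8  -8.   18.1 129.6   8.2] [501.9   0.9  30.6 133.    8. ]
base [ 805.7 -298.3  104.2  144.3   90. ] [ 801.8 -290.   108.9  151.    89.8]
panel [248.9 198.8] [269.9 310.7] [553.1 229.3  38.4] 1.2
hand [328.  213.3] [337.9 247. ] [503.7  -7.9  46.7] 1.3
blade [318.9 163.8] [279.3 244.1] [662.7  16.9  -2.5] 0.1
base [418.6 115.7] [292.4 160.4] [ 809.7 -300.8    2.2] 1.5
ring [445.8 137.6] [339.  88.] [ 661.3 -299.   301.7] 6.9
ringT ((448.79034423828125, 137.04759216308594), (23.174636840820312, 31.694419860839844), 34.16554260253906)
ringS ((338.784423828125, 87.7035903930664), (13.19497013092041, 21.936323165893555), 91.3721923828125)
(338, 794, 3)
```

View pics/ov.png

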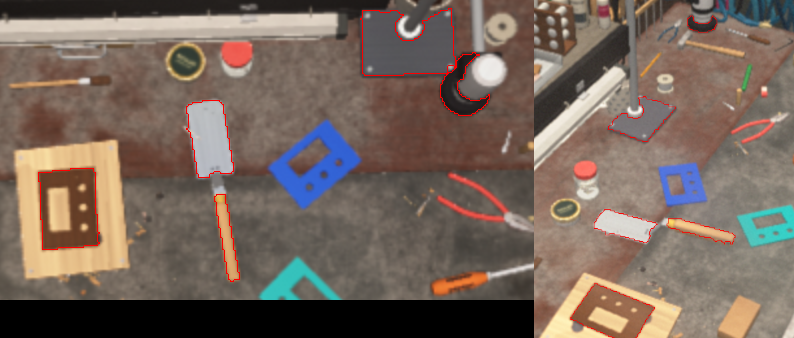

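Masks sit on their objects. All sizes match: panel 85x119, blade 120 long, base 109x151. T and S disagree by about 4 mm in y, which is within calibration, so I'll average them and correct relatively later. Next: board angle, lens details and the first move.

```bash
cat > mv.py <<'E'
import sys
from h import *
from scipy.spatial.transform import Rotation as R
def go(pos,yaw,n,pitch=0.,frm=None):
    o=get_obs(); p=np.array(o['tool_pos']);q=R.from_euler('xyz',o['tcp_rot'])
    tgt=R.from_euler('xyz',[np.pi,0,yaw]) if pitch==0 else R.from_euler('z',yaw)*R.from_euler('y',pitch)*R.from_euler('x',np.pi)
    dp=q.inv().apply(np.array(pos)-p)/1000; rv=(q.inv()*tgt).as_rotvec()
    print('t',round(o['time'],2),'from',p.round(1),'dp',dp.round(4),'rot',rv.round(4),'deg/row',np.degrees(np.linalg.norm(rv))/n,'mm/row',1000*np.linalg.norm(dp)/n)
E
python3 - <<'E'
from m import *
print('board T',rect(T,mask(T,(215,150,75,95),(12,70,150),(28,200,255)),12),'S',rect(S,mask(S,(205,270,130,95),(12,40,150),(30,200,255)),12))
rt=outline(mask(T,(430,112,45,50),(0,0,0),(179,255,60)));rs=outline(mask(S,(322,72,35,30),(0,0,0),(179,255,75)))
print('T ext',rt.min(0),rt.max(0),'S ext',rs.min(0),rs.max(0))
for z in(290,300,310,320):
    print(z,'S lens',onz(S,[[338.8,rs[:,1].max()+.5]],z)[0].round(1),'T left,bottom',onz(T,[[rt[:,0].min()-.5,145]],z)[0].round(1),onz(T,[[443,rt[:,1].max()+.5]],z)[0].round(1))
from mv import go
go((508.7,-3.1,140),.141,11)
E
```

```text
board T [544.9 225.1 170.4 220.6   5.2] S [566.5 223.6 255.5 308.   29. ]
T ext [435 121] [459 152] S ext [328  82] [350  94]
290 S lens [ 652.  -287.8  290. ] T left,bottom [ 649.4 -272.7  290. ] [ 630.2 -292.6  290. ]
300 S lens [ 644.7 -272.6  300. ] T left,bottom [ 647.2 -270.1  300. ] [ 628.2 -289.8  300. ]
310 S lens [ 637.4 -257.4  310. ] T left,bottom [ 644.9 -267.6  310. ] [ 626.1 -287.   310. ]
320 S lens [ 630.1 -242.2  320. ] T left,bottom [ 642.7 -265.   320. ] [ 624.1 -284.3  320. ]
t 0.1 from [ 163.  -498.7  226.1] dp [ 0.4825 -0.3636  0.0867] rot [-1.400e-03 -1.000e-04  1.748e-01] deg/row 0.9102815887976671 mm/row 55.486259701014475
```

```bash
python3 -m pendant '{"dp":[[0.04,-0.03,0],[0.085,-0.063,0],[0.13,-0.096,0],[0.175,-0.129,0],[0.22,-0.162,0.01],[0.265,-0.195,0.02],[0.31,-0.228,0.03],[0.355,-0.261,0.04]],"rotation":[[0,0,0.02],[0,0,0.04],[0,0,0.06],[0,0,0.08],[0,0,0.1],[0,0,0.12],[0,0,0.14],[0,0,0.17]]}' 0.0918
python3 - <<'E'
from m import *
from mv import go
m=mask(T,(215,150,75,95),(12,70,180),(28,200,255));m=cv2.morphologyEx(m,cv2.MORPH_OPEN,np.ones((9,9)))
k=outline(m);print('board T',rect(T,m,12),'px',k.min(0),k.max(0))
go((508.7,-3.1,140),.141,5)
E
```

```text
time: 1.1
tool_pos: [420.2, -139.1, 186.3]
tcp_rot: [3.141, -0.0, 0.145]
contact_force: [0.7, 0.2, 0.2]
grip_width: 91.8
finger_force: 0.0
board T [554.5 229.5 159.4 200.    5.2] px [223 166] [278 233]
t 1.1 from [ 420.2 -139.1  186.3] dp [ 0.1072 -0.1218  0.0463] rot [ 0.0002 -0.      0.0038] deg/row 0.043991054360883526 mm/row 33.74230552236258
```

```bash
python3 -m pendant '{"dp":[[0.03,-0.035,0.01],[0.06,-0.07,0.02],[0.09,-0.1,0.035],[0.107,-0.122,0.046],[0.107,-0.122,0.046]],"rotation":[[0,0,0.004],[0,0,0.004],[0,0,0.004],[0,0,0.004],[0,0,0.004]]}'
python3 - <<'E'
from m import *
from mv import go
go((508.7,-3.1,26),.141,5)
cs=cap('scene');ct=cap('top')
o=get_obs();p=np.array(o['tool_pos'])
f=[p+[0,0,0]+s*55*np.array([np.sin(.141),-np.cos(.141),0]) for s in(-1,1)]
out=[]
for c in(cs,ct):
    im=np.ascontiguousarray(c['pixels'][:,:,::-1]);
    uv=proj(c,[p]+f);print(uv.round(1).tolist())
    u0,v0=uv[0].astype(int);v0=min(max(v0,60),340)
    x0,y0=u0-66,v0-50
    cr=cv2.resize(im[y0:y0+100,x0:x0+132],None,fx=3,fy=3,interpolation=cv2.INTER_CUBIC)
    for u,v in uv: cv2.circle(cr,(int(3*(u-x0+.5)),int(3*(v-y0+.5))),2,(0,0,255),-1)
    out.append(cr)
cv2.imwrite('pics/app.png',np.hstack(out))
E
```

```text
time: 1.72
tool_pos: [507.3, -2.9, 139.5]
tcp_rot: [-3.141, 0.002, 0.145]
contact_force: [-0.2, 0.0, 0.2]
grip_width: 91.8
finger_force: 0.0
t 1.73 from [507.3  -2.9 139.5] dp [0.0016 0.0005 0.1135] rot [-0.0008  0.0024  0.0037] deg/row 0.05100460612717117 mm/row 22.69321377808283
[[337.5, 220.5], [329.7, 236.4], [344.8, 205.6]]
[[326.7, 209.6], [307.1, 212.8], [346.3, 206.4]]
```

View pics/app.png

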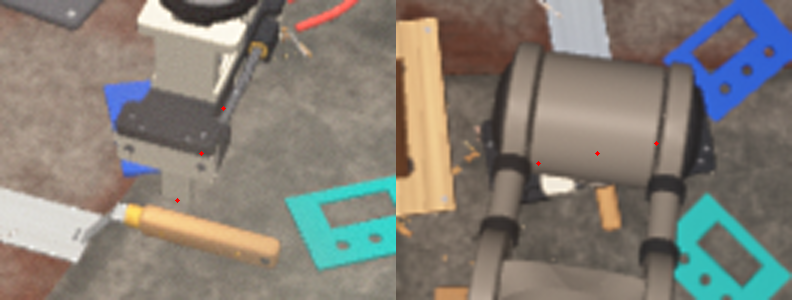

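The scene crop shows the near finger ending at (178,200), where the calibration predicts it, with the handle below it between the fingers. I'll descend and grip.

```bash
python3 -m pendant '{"dp":[[0.0015,0,0.03],[0.0015,0,0.06],[0.0015,0,0.085],[0.0015,0,0.105],[0.0015,0,0.1135],[0.0015,0,0.1135]],"rotation":[[0,0.002,0.003],[0,0.002,0.003],[0,0.002,0.003],[0,0.002,0.003],[0,0.002,0.003],[0,0.002,0.003]]}'
python3 -m pendant '{"dp":[[0,0,0],[0,0,0],[0,0,0],[0,0,0],[0,0,0],[0,0,0],[0,0,0],[0,0,0]],"rotation":[[0,0,0],[0,0,0],[0,0,0],[0,0,0],[0,0,0],[0,0,0],[0,0,0],[0,0,0]]}' 0
```

```text
time: 2.58
tool_pos: [509.0, -4.9, 27.4]
tcp_rot: [3.141, -0.002, 0.138]
contact_force: [-0.5, -1.1, 0.4]
grip_width: 91.7
finger_force: 0.0
time: 3.58
tool_pos: [509.1, -4.3, 27.2]
tcp_rot: [3.142, -0.002, 0.139]
contact_force: [0.9, 1.4, -0.2]
grip_width: 19.7
finger_force: 30.0
```

```bash
python3 -m pendant '{"dp":[[0,0,-0.01],[0,0,-0.025],[0,0,-0.045],[0,0,-0.065],[0,0,-0.085],[0,0,-0.1],[0,0,-0.1],[0,0,-0.1]],"rotation":[[0,0,0],[0,0,0],[0,0,0],[0,0,0],[0,0,0],[0,0,0],[0,0,0],[0,0,0]]}'
python3 - <<'E'
from m import *
T=cap('top');S=cap('scene')
t=T['pixels'][:,:,::-1];s=S['pixels'][:,:,::-1]
m=lambda i,x,y:cv2.resize(i[y:y+100,x:x+133],(400,300),interpolation=cv2.INTER_CUBIC)
cv2.imwrite('pics/lift.png',np.hstack([m(t,265,110),m(s,235,170)]))
E
```

```text
time: 4.58
tool_pos: [508.5, -4.2, 126.8]
tcp_rot: [-3.141, -0.001, 0.139]
contact_force: [1.0, -0.4, -1.7]
grip_width: 19.8
finger_force: 30.0
```

View pics/lift.png

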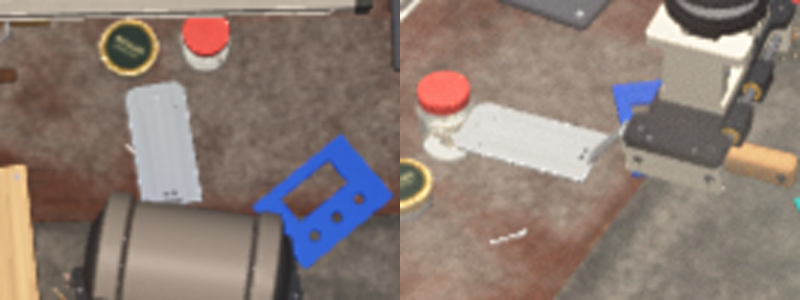

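The view shows the blade lifted and free: top crop tip (155,88) and rear (170,203), scene crop tip (470,125) and rear (585,165). Now to measure its tilt.

```bash
cat > tilt.py <<'E'
import m; from m import *
def corners(c,mk):
    return cv2.boxPoints(cv2.minAreaRect(outline(mk).astype(np.float32)))
def quad(mk):
    k=outline(mk);h=cv2.convexHull(k)
    for e in np.linspace(2,12,41):
        a=cv2.approxPolyDP(h,e,True).reshape(-1,2)
        if len(a)==4: return a.astype(float)
    return None
def mids(q,ax):  # mids of the two short edges
    d=[np.linalg.norm(q[i]-q[(i+1)%4]) for i in range(4)]
    i=0 if d[0]+d[2]<d[1]+d[3] else 1
    return [(q[i]+q[i+1])/2,(q[i+2]+q[(i+3)%4])/2]
E
python3 - <<'E'
from tilt import *
mt=mask(T,(298,130,40,52),(0,0,140),(179,40,255));ms=mask(S,(386-235+0 if 0 else 250,200,62,35),(0,0,180),(179,40,255))
ct,cs=corners(T,mt),corners(S,ms); print(ct.round(1).tolist(),cs.round(1).tolist()); print(quad(mt),quad(ms))
# top plane estimates at expected blade height (lift 100 -> z 102.5)
print(rect(T,mt,102.5),rect(S,ms,102.5))
# tip-mid and rear-mid by bounding rows (T) / columns (S)
def ends(mk,cs):
    c=cs; d01=np.linalg.norm(c[0]-c[1]);d12=np.linalg.norm(c[1]-c[2])
    return ((c[0]+c[1])/2,(c[2]+c[3])/2) if d01<d12 else ((c[1]+c[2])/2,(c[3]+c[0])/2)
et,es=sorted(ends(mt,ct),key=lambda p:p[1]),sorted(ends(ms,cs),key=lambda p:p[0])
for a,b in zip(et,es): print(a.round(1),b.round(1),*[np.round(v,1) for v in tri(T,a,S,b)])
E
```

```text
[[304.8999938964844, 139.10000610351562], [325.6000061035156, 135.89999389648438], [331.8999938964844, 176.1999969482422], [311.20001220703125, 179.5]] [[247.8000030517578, 222.60000610351562], [251.1999969482422, 201.8000030517578], [303.8999938964844, 210.3000030517578], [300.5, 231.1999969482422]]
[[323. 137.]
 [331. 176.]
 [312. 176.]
 [306. 142.]] [[250. 223.]
 [261. 204.]
 [303. 215.]
 [295. 230.]]
[661.7  16.3  60.7 120.1   7.6] [666.9  21.7  73.7 136.4  16.2]
[315.2 137.5] [249.5 212.2] [731.3  27.9  89.1] 14.6
[321.6 177.9] [302.2 220.8] [599.4   7.3 106.4] 4.7
```

```bash
python3 - <<'E'
from mv import go
go((576,-68,127),1.649,10)
E
```

```text
t 4.67 from [508.3  -4.2 126.4] dp [ 0.0582  0.0725 -0.0006] rot [-1.0000e-04 -6.0000e-04 -1.5102e+00] deg/row 8.652795490012466 mm/row 9.298434513969193
```

```bash
python3 -m pendant '{"dp":[[0,0.01,0],[0.005,0.02,0],[0.01,0.03,0],[0.018,0.04,0],[0.026,0.05,0],[0.034,0.06,0],[0.042,0.07,0],[0.05,0.0725,0]],"rotation":[[0,0,-0.1],[0,0,-0.25],[0,0,-0.42],[0,0,-0.59],[0,0,-0.76],[0,0,-0.93],[0,0,-1.1],[0,0,-1.25]]}'
python3 - <<'E'
from mv import go
go((576,-68,127),1.649,3)
E
```

```text
time: 5.68
tool_pos: [568.5, -69.7, 126.4]
tcp_rot: [3.141, -0.0, 1.393]
contact_force: [0.4, 0.7, -0.8]
grip_width: 20.1
finger_force: 30.0
t 5.67 from [568.5 -69.7 126.4] dp [ 0.003   0.0071 -0.0006] rot [ 0.0007 -0.0003 -0.2556] deg/row 4.881544580333521 mm/row 2.579674049291163
```

```bash
python3 -m pendant '{"dp":[[0.001,0.002,0],[0.002,0.005,0],[0.003,0.007,0],[0.003,0.007,0],[0.003,0.007,0]],"rotation":[[0,0,-0.1],[0,0,-0.2],[0,0,-0.255],[0,0,-0.255],[0,0,-0.255]]}'
python3 - <<'E'
from tilt import *
T=cap('top');S=cap('scene');print(get_obs()['tool_pos'],get_obs()['tcp_rot'])
t=T['pixels'][:,:,::-1];s=S['pixels'][:,:,::-1]
for c in(T,S): print(proj(c,[[571,84,102],[567,140,102]]).round())
m=lambda i,x,y:cv2.resize(i[y:y+100,x:x+133],(400,300),interpolation=cv2.INTER_CUBIC)
cv2.imwrite('pics/pre.png',np.hstack([m(t,215,130),m(s,205,215)]))
E
```

```text
time: 6.3
tool_pos: [575.6, -67.5, 126.8]
tcp_rot: [3.14, -0.0, 1.643]
contact_force: [0.3, -0.2, -2.1]
grip_width: 20.2
finger_force: 30.0
[575.71095472 -67.5043243  127.13248792] [ 3.13995827e+00 -1.22843381e-04  1.64307652e+00]
[[295. 189.]
 [276. 191.]]
[[295. 246.]
 [284. 263.]]
```

View pics/pre.png

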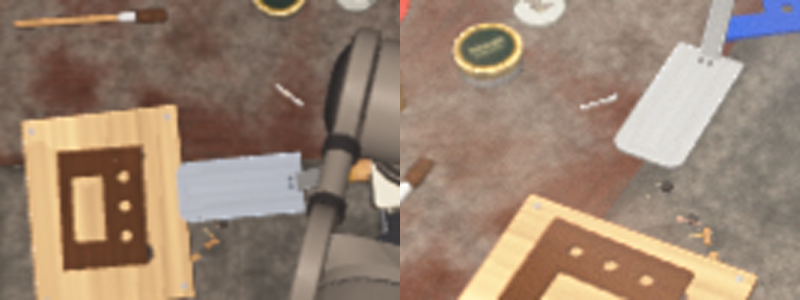

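The blade is clear in both views: top crop (180–305, 155–220), scene crop (615–745, 40–165). Its strap points back along −y and it is free of the board.

```bash
cat > bl.py <<'E'
from tilt import *
from scipy.spatial.transform import Rotation as R
def blade(T,S,rt,rs,z):
    mt=mask(T,rt,(85,0,140),(179,45,255)) ;ms=mask(S,rs,(0,0,175),(179,38,255))
    ks=[outline(k) for k in(mt,ms)]; print('px',ks[0].min(0),ks[0].max(0),ks[1].min(0),ks[1].max(0))
    print('T',rect(T,mt,z),'S',rect(S,ms,z))
    # four outermost corners from undistorted metric rectangle, back to pixels, triangulated
    out=[]
    for c,k in((T,mt),(S,ms)):
        p=onz(c,outline(k),z); b=cv2.boxPoints(cv2.minAreaRect(p[:,:2].astype(np.float32)))
        b=b[np.argsort(b[:,1])]; ends=[b[:2].mean(0),b[2:].mean(0)]
        out.append([proj(c,[*e,z])[0] for e in ends])
    for a,b in zip(*out): print('end',*[np.round(v,1) for v in tri(T,a,S,b)])
E
python3 - <<'E'
from bl import *
for z in (94,100,102): blade(T,S,(272,175,46,32),(272,226,50,48),z)
E
```

```text
px [274 181] [315 203] [276 226] [318 270]
T [564.   87.4  58.  117.9 -86. ] S [567.9  72.   59.3 144.2 -85.5]
end [561.8  26.7 124. ] 5.6
end [560.1 146.1  97.4] 1.3
px [274 181] [315 203] [276 226] [318 270]
T [563.3  87.   57.7 117.4 -86. ] S [565.1  76.7  58.9 143.2 -85.5]
end [561.8  26.7 124. ] 5.6
end [560.1 146.1  97.4] 1.3
px [274 181] [315 203] [276 226] [318 270]
T [563.   86.8  57.6 117.2 -86. ] S [564.1  78.3  58.8 142.9 -85.5]
end [561.8  26.7 124. ] 5.6
end [560.1 146.1  97.4] 1.3
```

```bash
python3 - <<'E'
import re
s=open('bl.py').read()
s=s.replace("    ks=","    ms=cv2.morphologyEx(ms,cv2.MORPH_OPEN,np.ones((13,13),np.uint8)); mt=cv2.morphologyEx(mt,cv2.MORPH_OPEN,np.ones((11,11),np.uint8))\n    ks=")
open('bl.py','w').write(s)
E
python3 - <<'E'
from bl import *
for z in (98,102): blade(T,S,(272,175,46,32),(272,222,50,52),z)
E
```

```text
px [275 182] [313 202] [281 230] [312 267]
T [563.4  88.6  58.  109.7  89. ] S [565.6  81.8  58.8 130.1 -85.5]
end [560.7  33.4 117.7] 1.2
end [563.9 143.6  93.1] 2.2
px [275 182] [313 202] [281 230] [312 267]
T [562.9  88.3  57.8 109.3  89. ] S [563.7  84.9  58.6 129.5 -85.5]
end [560.7  33.4 117.7] 1.2
end [563.9 143.6  93.1] 2.3
```

```bash
python3 - <<'E'
from bl import *
im=[]
for c,(x,y,w,h) in((T,(268,172,52,36)),(S,(270,220,54,52))):
    r=cv2.resize(c['pixels'][y:y+h,x:x+w,::-1],None,fx=7,fy=7,interpolation=cv2.INTER_CUBIC)
    for i in range(0,w,10): cv2.putText(r,str(x+i),(7*i,8),0,.3,(0,0,255)); cv2.line(r,(7*i+3,0),(7*i+3,4*h*2),(0,0,255),1) if 0 else cv2.line(r,(7*i+3,10),(7*i+3,7*h),(0,0,255),1)
    for i in range(0,h,10): cv2.putText(r,str(y+i),(0,7*i+3),0,.3,(0,0,255)); cv2.line(r,(20,7*i+3),(7*w,7*i+3),(0,0,255),1)
    im.append(r)
H=max(i.shape[0] for i in im); im=[np.pad(i,((0,H-i.shape[0]),(0,0),(0,0))) for i in im]
cv2.imwrite('pics/zoom.png',np.hstack(im))
E
```

```text
(no output)
```

View pics/zoom.png

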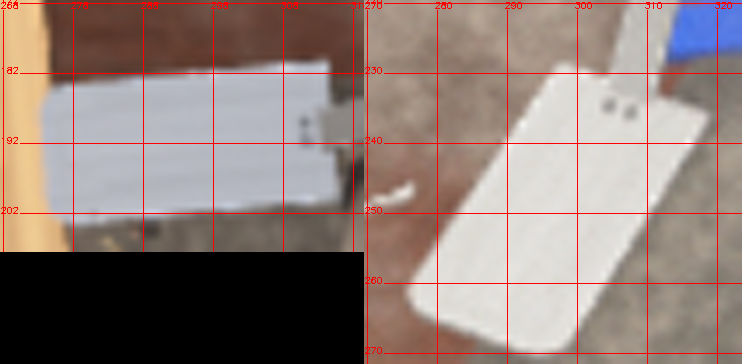

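The zoom shows the blade corners. In top: rear (314.6,180.4)/(316.3,200.3), tip middle (273.6,193.7). In scene: rear (297.4,228.4)/(319,235.7), tip (274.8,262.6)/(298.5,270.9).

```bash
python3 - <<'E'
from bl import *
a=tri(T,(273.6,193.7),S,(286.7,266.7));b=tri(T,(315.5,190.4),S,(308.2,232.0))
print(a,b,np.linalg.norm(a[0]-b[0]),np.degrees(np.arcsin((a[0]-b[0])[2]/120)))
# reference when flat on table, same method (earlier minAreaRect masks) for panel: long edge ends bias check
print(onz(T,[(273.6,193.7),(315.5,190.4)],100).round(1),onz(S,[(286.7,266.7),(308.2,232.0)],100).round(1))
E
```

```text
(array([558.39700146, 146.51155852, 101.21386767]), np.float64(1.9410255838485908)) (array([567.58131249,  26.93268873,  99.77935958]), np.float64(2.447360608456095)) 119.93963266684695 0.6849434728693571
[[559.4 147.1 100. ]
 [566.4  26.5 100. ]] [[558.  145.4 100. ]
 [568.7  27.5 100. ]]
```

The blade is level (+0.7°, length 119.9 mm) and lies where the TCP predicts, so the grip holds. Now lower to channel height.

```bash
python3 -m pendant '{"dp":[[0,0,0.015],[0,0,0.035],[0,0,0.055],[0,0,0.07],[0,0,0.0755],[0,0,0.0755],[0,0,0.0755]],"rotation":[[0,0,0],[0,0,0],[0,0,0],[0,0,0],[0,0,0],[0,0,0],[0,0,0]]}'
python3 - <<'E'
from mv import go
go((564.8,70.8,51.5),1.645,10)
E
```

```text
time: 7.28
tool_pos: [576.5, -67.6, 52.5]
tcp_rot: [3.138, 0.0, 1.644]
contact_force: [-1.1, -0.5, -0.3]
grip_width: 19.7
finger_force: 30.0
t 7.28 from [576.5 -67.6  52.5] dp [ 0.1389 -0.0016  0.0009] rot [ 0.0033  0.0004 -0.0012] deg/row 0.020274328310593816 mm/row 13.888608108880572
```

```bash
python3 -m pendant '{"dp":[[0.01,0,0.001],[0.025,0,0.001],[0.045,-0.0005,0.001],[0.065,-0.0008,0.001],[0.085,-0.001,0.001],[0.105,-0.0012,0.001],[0.12,-0.0015,0.001],[0.132,-0.0016,0.001]],"rotation":[[0.001,0,0],[0.002,0,0],[0.003,0,0],[0.003,0,0],[0.003,0,0],[0.003,0,0],[0.003,0,0],[0.003,0,0]]}'
python3 -m pendant '{"dp":[[0.004,0,0],[0.007,0,0],[0.007,0,0],[0.007,0,0]],"rotation":[[0,0,0],[0,0,0],[0,0,0],[0,0,0]]}'
python3 - <<'E'
from bl import *
T=cap('top');S=cap('scene');o=get_obs();print(o['tool_pos'],o['tcp_rot'],o['contact_force'])
mt=mask(T,(220,160,65,75),(5,110,60),(15,255,150));ms=mask(S,(225,270,90,70),(5,110,80),(16,255,175))
print('panel',rect(T,mt,45),rect(S,ms,45))
m=lambda i,x,y:cv2.resize(i[y:y+100,x:x+133],(400,300),interpolation=cv2.INTER_CUBIC)
cv2.imwrite('pics/ins.png',np.hstack([m(T['pixels'][:,:,::-1],205,140),m(S['pixels'][:,:,::-1],205,250)]))
E
```

```text
time: 8.28
tool_pos: [564.7, 65.1, 50.8]
tcp_rot: [-3.141, 0.0, 1.644]
contact_force: [0.2, -0.0, -1.5]
grip_width: 19.7
finger_force: 30.0
time: 8.78
tool_pos: [564.4, 70.6, 50.8]
tcp_rot: [-3.141, 0.0, 1.643]
contact_force: [-0.4, 0.4, -1.0]
grip_width: 19.9
finger_force: 30.0
[564.33099172  70.68442232  50.81282263] [-3.14058827e+00 -7.22776947e-06  1.64322182e+00] [-0.33309482 -0.51809736 -1.51155712]
panel [552.3 228.1  83.7 119.1   3.5] [551.7 232.8  85.3 119.2   3.3]
```

View pics/ins.png

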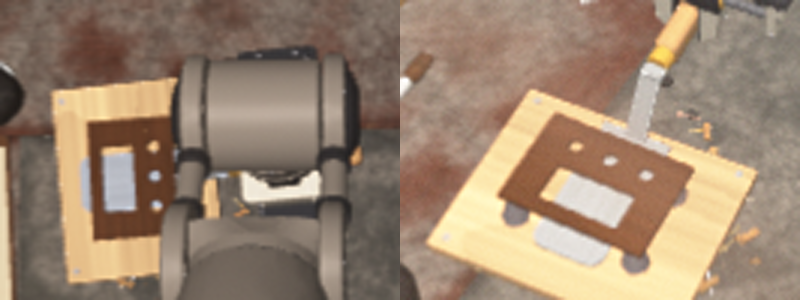

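The blade lies under the panel, between the cones: scene crop blade 535–607 between cones at 513 and 635. The panel is unmoved and the blade reaches past its far side. Lifting gently.

```bash
python3 -m pendant '{"dp":[[0,0,-0.004],[0,0,-0.008],[0,0,-0.01],[0,0,-0.012],[0,0,-0.0135],[0,0,-0.015],[0,0,-0.0165],[0,0,-0.018]],"rotation":[[0,0,0],[0,0,0],[0,0,0],[0,0,0],[0,0,0],[0,0,0],[0,0,0],[0,0,0]]}'
python3 -m pendant '{"dp":[[0,0,-0.002],[0,0,-0.004],[0,0,-0.006],[0,0,-0.009],[0,0,-0.012],[0,0,-0.015],[0,0,-0.017],[0,0,-0.018]],"rotation":[[0,0,0],[0,0,0],[0,0,0],[0,0,0],[0,0,0],[0,0,0],[0,0,0],[0,0,0]]}'
python3 - <<'E'
from bl import *
o=get_obs();T=cap('top');S=cap('scene');print(o['tool_pos'],o['tcp_rot'],o['contact_force'],o['moment'])
ms=mask(S,(225,250,95,85),(5,110,80),(16,255,175)); z=o['tool_pos'][2]-27.2+7.5
print(z,'panel',rect(S,ms,z))
E
```

```text
time: 9.88
tool_pos: [564.2, 71.1, 68.8]
tcp_rot: [-3.14, -0.0, 1.644]
contact_force: [-0.1, 0.4, -2.2]
grip_width: 20.1
finger_force: 30.0
time: 10.88
tool_pos: [564.4, 71.0, 87.0]
tcp_rot: [-3.141, -0.0, 1.644]
contact_force: [0.9, -0.3, -1.0]
grip_width: 19.5
finger_force: 30.0
[564.35767318  71.04262049  86.98270464] [-3.14076087e+00 -4.06389813e-05  1.64377696e+00] [ 0.90607646 -0.34218237 -1.00713904] [-0.30043344 -0.12759226 -0.00114914]
67.28270464383571 panel [551.4 231.7  87.4 119.6   2.9]
```

```bash
python3 -m pendant '{"dp":[[0,0,-0.004],[0,0,-0.012],[0,0,-0.024],[0,0,-0.038],[0,0,-0.054],[0,0,-0.07],[0,0,-0.084],[0,0,-0.096]],"rotation":[[0,0,0],[0,0,0],[0,0,0],[0,0,0],[0,0,0],[0,0,0],[0,0,0],[0,0,0]]}'
python3 -m pendant '{"dp":[[0,0,-0.009],[0,0,-0.015],[0,0,-0.018],[0,0,-0.018]],"rotation":[[0,0,0],[0,0,0],[0,0,0],[0,0,0]]}'
python3 - <<'E'
from bl import *
from mv import go
S=cap('scene');T=cap('top');o=get_obs();z=o['tool_pos'][2]-27.2+7.5
ms=mask(S,(200,180,130,130),(5,110,70),(16,255,175));print(z,rect(S,ms,z),outline(ms).min(0),outline(ms).max(0))
go((494,-296,205),.011,24)
E
```

```text
time: 11.98
tool_pos: [564.5, 71.0, 183.9]
tcp_rot: [-3.141, 0.0, 1.644]
contact_force: [-0.7, -0.2, -1.9]
grip_width: 19.7
finger_force: 30.0
time: 12.48
tool_pos: [564.4, 71.0, 200.7]
tcp_rot: [-3.14, -0.0, 1.644]
contact_force: [-0.3, 0.0, -2.3]
grip_width: 19.9
finger_force: 30.0
180.7473687435151 [551.1 232.9  87.8 119.7   3.4] [231 248] [300 297]
t 12.57 from [564.3  71.  200.4] dp [-0.3609 -0.0968 -0.0044] rot [-1.4000e-03  1.4000e-03  1.6328e+00] deg/row 3.898058066157301 mm/row 15.571745825627447
```

```bash
python3 -m pendant '{"dp":[[-0.004,-0.001,0],[-0.012,-0.003,0],[-0.024,-0.006,0],[-0.039,-0.01,-0.001],[-0.055,-0.015,-0.001],[-0.071,-0.019,-0.001],[-0.087,-0.023,-0.0015],[-0.103,-0.027,-0.0015]],"rotation":[[0,0,0.016],[0,0,0.05],[0,0,0.1],[0,0,0.16],[0,0,0.23],[0,0,0.3],[0,0,0.37],[0,0,0.44]]}'
python3 - <<'E'
from mv import go
go((494,-296,205),.011,18)
E
```

```text
time: 13.58
tool_pos: [544.7, -35.2, 202.5]
tcp_rot: [-3.141, 0.001, 1.198]
contact_force: [0.3, -0.4, -2.3]
grip_width: 19.5
finger_force: 30.0
t 13.57 from [544.7 -35.2 202.5] dp [-0.2614  0.0477 -0.0024] rot [-3.0000e-04  9.0000e-04  1.1875e+00] deg/row 3.779895917448421 mm/row 14.76046940435488
```

```bash
python3 -m pendant '{"dp":[[-0.014,0.0026,0],[-0.028,0.0052,0],[-0.042,0.0078,0],[-0.057,0.0104,-0.001],[-0.072,0.013,-0.001],[-0.087,0.0156,-0.001],[-0.101,0.0184,-0.001],[-0.115,0.021,-0.001]],"rotation":[[0,0,0.066],[0,0,0.132],[0,0,0.198],[0,0,0.264],[0,0,0.33],[0,0,0.396],[0,0,0.462],[0,0,0.528]]}'
python3 - <<'E'
from mv import go
go((494,-296,205),.011,10)
E
```

```text
time: 14.58
tool_pos: [522.7, -149.9, 203.5]
tcp_rot: [-3.141, 0.001, 0.671]
contact_force: [0.8, -0.0, -1.6]
grip_width: 19.7
finger_force: 30.0
t 14.57 from [ 522.7 -149.9  203.5] dp [-0.1133  0.0966 -0.0015] rot [-3.000e-04  1.100e-03  6.596e-01] deg/row 3.779184859430552 mm/row 14.892301141335361
```

```bash
python3 -m pendant '{"dp":[[-0.011,0.0095,0],[-0.022,0.019,0],[-0.033,0.028,0],[-0.044,0.0375,-0.001],[-0.055,0.047,-0.001],[-0.066,0.0565,-0.001],[-0.077,0.0655,-0.001],[-0.087,0.074,-0.001]],"rotation":[[0,0,0.066],[0,0,0.132],[0,0,0.198],[0,0,0.264],[0,0,0.33],[0,0,0.396],[0,0,0.455],[0,0,0.51]]}'
python3 -m pendant '{"dp":[[-0.0085,0.011,0],[-0.015,0.019,0],[-0.0195,0.025,0],[-0.022,0.028,0],[-0.022,0.028,0],[-0.022,0.028,0]],"rotation":[[0,0,0.05],[0,0,0.09],[0,0,0.12],[0,0,0.14],[0,0,0.148],[0,0,0.148]]}'
python3 - <<'E'
from bl import *
from mv import go
go((494,-296,205),.011,10)
T=cap('top');S=cap('scene');o=get_obs();z=o['tool_pos'][2]-27.2+7.5
ctr=[654,-296,z];print(proj(T,ctr),proj(S,ctr))
m=lambda i,u,v:cv2.resize(i[v:v+100,u:u+133],(400,300),interpolation=cv2.INTER_CUBIC)
cv2.imwrite('pics/cam.png',np.hstack([m(T['pixels'][:,:,::-1],365,95),m(S['pixels'][:,:,::-1],272,55)]))
E
```

```text
time: 15.58
tool_pos: [501.2, -261.8, 204.4]
tcp_rot: [-3.141, 0.001, 0.162]
contact_force: [-0.6, 1.0, -1.8]
grip_width: 19.7
finger_force: 30.0
time: 16.32
tool_pos: [484.8, -291.6, 204.4]
tcp_rot: [-3.141, 0.001, 0.018]
contact_force: [0.3, -0.4, -3.4]
grip_width: 19.7
finger_force: 30.0
t 16.32 from [ 484.8 -291.6  204.4] dp [ 0.0091  0.0046 -0.0006] rot [-0.0001  0.0009  0.0072] deg/row 0.041791378218433345 mm/row 1.0181885877721915
[[433.41400498 151.90062751]] [[338.28211012 126.17710852]]
```

View pics/cam.png

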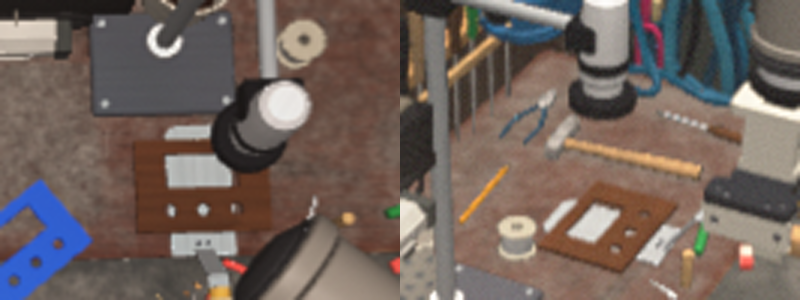

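The panel sits on the blade: top crop (135–270, 140–232), scene crop (545–675, 183–270). The ring light is at top crop (248,140) and scene crop (602,95). Next, shift by the remainder and compare panel with ring numerically.

```bash
python3 -m pendant '{"dp":[[0.002,0.001,0],[0.005,0.0025,0],[0.008,0.004,0],[0.009,0.0045,-0.0005],[0.009,0.0045,-0.0005],[0.009,0.0045,-0.0005],[0.009,0.0045,-0.0005]],"rotation":[[0,0,0.002],[0,0,0.004],[0,0,0.006],[0,0,0.007],[0,0,0.007],[0,0,0.007],[0,0,0.007]]}'
cat > fin.py <<'E'
from bl import *
T=cap('top');S=cap('scene');o=get_obs();p=o['tool_pos'];z=p[2]-27.2+7.5
print(o['time'],p.round(1),o['tcp_rot'].round(4),'z face',z)
mt=mask(T,(395,130,70,50),(5,110,60),(15,255,150));ms=mask(S,(300,100,80,60),(4,90,50),(16,255,175))
for mk in(mt,ms): k=outline(mk);print('px',k.min(0),k.max(0))
print('panel T',rect(T,mt,z),'S',rect(S,ms,z))
def box(c,mk):
    q=onz(c,outline(mk),z)[:,:2].astype(np.float32); b=cv2.boxPoints(cv2.minAreaRect(q)); return b
b=box(S,ms);print('S corners',b.round(1).tolist())
q=quad(ms);print('S quad',q.tolist(),'sides',[round(float(np.linalg.norm(d)),1) for d in np.diff(onz(S,np.vstack([q,q[:1]]),z),axis=0)])
b=quad(mt);print('T quad',b if b is None else b.tolist())
# ring: darkest pixels
rs=outline(mask(S,(322,72,35,30),(0,0,0),(179,255,75)));rt=outline(mask(T,(430,112,45,50),(0,0,0),(179,255,60)))
print('ring S',rs.min(0),rs.max(0),'T',rt.min(0),rt.max(0))
E
python3 fin.py
```

```text
time: 17.3
tool_pos: [493.7, -296.2, 205.0]
tcp_rot: [3.142, 0.001, 0.011]
contact_force: [-0.7, -0.1, -2.2]
grip_width: 19.7
finger_force: 30.0
17.4 [ 493.7 -296.2  204.9] [3.1416e+00 1.0000e-03 1.0800e-02] z face 185.23971257943157
px [395 138] [461 179]
px [311 109] [367 144]
panel T [ 636.5 -279.7  112.3  177.9   88.7] S [ 667.9 -292.6  133.6  151.1   -1.7]
S corners [[590.4000244140625, -357.1000061035156], [741.5, -361.6000061035156], [745.5, -228.10000610351562], [594.4000244140625, -223.5]]
S quad [[367.0, 121.0], [341.0, 144.0], [311.0, 125.0], [317.0, 111.0]] sides [133.6, 119.6, 73.5, 149.3]
T quad [[461.0, 162.0], [448.0, 179.0], [395.0, 179.0], [411.0, 138.0]]
ring S [328  82] [350  94] T [435 121] [459 152]
```

```bash
python3 - <<'E'
from m import *
for c,n,(u0,u1,v0,v1) in((T,'T',(402,466,138,182)),(S,'S',(308,378,104,150))) if 0 else ((load('top'),'T',(400,468,138,182)),(load('scene'),'S',(308,376,104,150))):
    hsv=cv2.cvtColor(np.ascontiguousarray(c['pixels']),cv2.COLOR_RGB2HSV)
    print(n,'cols',list(range(u0,u1,2)))
    for v in range(v0,v1,2): print(v,' '.join('%3d'%hsv[v,u,1] for u in range(u0,u1,2)))
E
```

```text
T cols [400, 402, 404, 406, 408, 410, 412, 414, 416, 418, 420, 422, 424, 426, 428, 430, 432, 434, 436, 438, 440, 442, 444, 446, 448, 450, 452, 454, 456, 458, 460, 462, 464, 466]
138  77  90  90  96  98  95 122 130 136 142 138  86  82  82  83 100 121 118  25  21  26  24  21  24  23  23  22  22  24  21  22  24  71  83
140  71  88  90 101 102  97 155 155 156 158 158 159 154 158 158 157 156 147  24  20  19  21  25  21  21  21  24  23  21  22  24  85  94  81
142  77  92  99 105 101  97 157 158 159 158 162 131 131 130 130 129 120 117  26  27  21  22  26  23  22  24  20  23  18  22  67  87  83  88
144  72  93 104 112 112  97 155 152 151 151 160   2   1   3   3   4   6   4  20  29  27  20  21  29  29  20  22  22  22  29  81  77  81  91
146  73  87 109 109 110 102 152 153 155 157 163  21   1   3   4   1   6   4   5  27  26  26  21  19  17  25  23  28  28  56  74  76  72  79
148  86  98  98 102 100  88 149 155 158 157 161  27   1   4   3   3   3   4   3   9  26  20  26  20  20  21  27  21  46  75  73  76  74  75
150  80 100  93  91  91  86 143 155 154 151 161  48   6   3   3   4   4   3   4   
[... 4855 characters left out ...]

140  47  45  50  52  60  87  83  76  79  79  88  86 114 129 153 147 154 146 152  97  87  68  35  20  37  78  77  75  79 122 118  63  65  76
142  62  62  62  63  70  78  78  80  78  76  80  76  80  75  81 106 132 138 103  73  80  81  67  60  75  74  73  69  72 116 115  81  86  88
144  74  77  84  77  73  88  83  86  75  78  72  81  82  71  71  69  86  87  84  74  73  75  56  64  76  78  72  75  75 115 119  94  90  88
146  92  81  84  84  87  79  70  73  75  70  78  79  67  76  79  77  81  79  76  74  67  65  63  72  77  78  75  70  78 111 115  83  77  96
148  37  73  75  76  70  67  65  72  72  64  67  79  82  79  70  73  69  64  62  74  65  69  80  73  69  78  81  73  73 115 115  65  70  86
```

```bash
cat > fin.py <<'E'
from bl import *
def run(T,S):
    o=get_obs();p=o['tool_pos'];z=p[2]-27.2+7.5
    print(round(o['time'],2),p.round(1),o['tcp_rot'].round(4),'z face',round(z,1))
    mt=mask(T,(404,132,62,40),(5,122,30),(15,255,160));ms=mask(S,(310,110,56,36),(3,108,40),(16,255,180))
    for mk in(mt,ms): k=outline(mk);print('px',k.min(0),k.max(0))
    print('panel T',rect(T,mt,z),'S',rect(S,ms,z))
    E=[]
    for c,mk in((T,mt),(S,ms)):
        b=cv2.boxPoints(cv2.minAreaRect(onz(c,outline(mk),z)[:,:2].astype(np.float32)))
        b=b[np.argsort(b[:,0])]; lo=b[:2][np.argsort(b[:2,1])];hi=b[2:][np.argsort(b[2:,1])]
        E.append([proj(c,[*v,z])[0] for v in (*lo,*hi)])
    X=[tri(T,a,S,b)[0] for a,b in zip(*E)]; print('corners (near -y,near +y,far -y,far +y)\n',np.round(X,1),'mean',np.mean(X,0).round(1))
    return E
if __name__=='__main__': run(cap('top'),cap('scene'))
E
python3 fin.py
python3 - <<'E'
from bl import *
T=load('top');S=load('scene')
for c,n,(u0,u1,v0,v1) in((T,'T',(428,468,118,154)),(S,'S',(322,356,72,100))):
    g=c['pixels'].max(2); print(n,'cols',u0)
    for v in range(v0,v1,1 if n=='S' else 2): print(v,' '.join('%3d'%g[v,u] for u in range(u0,u1,1)))
E
```

```text
17.5 [ 493.8 -296.3  204.9] [3.1415e+00 9.0000e-04 1.0800e-02] z face 185.2
px [411 138] [457 169]
px [317 113] [362 143]
panel T [ 649.7 -297.    85.1  121.9   88.7] S [ 648.6 -291.2   86.4  126.3  -89.9]
corners (near -y,near +y,far -y,far +y)
 [[ 606.5 -357.6  183. ]
 [ 609.4 -236.5  178.4]
 [ 693.  -359.5  181.7]
 [ 696.4 -238.3  177. ]] mean [ 651.3 -298.   180.1]
T cols 428
118  88  89  88  89  88  88  88  89  87  89  88  87  88  90  86 104 105 105 104 103 106 108 110 105 140 169 175 173 157 120 113 113 114 119 114 111 105 100 100  98
120  88  89  88  88  88  88  88  88  89  89  89  89  89  89  79  98 102 100  98 103 101 100 100  96 134 160 166 164 148 111 100 100 101  99  91  87  87  90  95  95
122  90  89  89  89  88  88  89  88  88  87  88  88  88  88  77  83  98  68  38  36  35  37  36  34  32  34  47  90 117 151 188 205 199 167 116  75  47  46  91 107
124  88  89  87  87  88  88  87  87  87  87  87  86  87  89  81  59  35  27  31  34  37  34  35  42  86 196 203 203 209 228 234 236 235 237 234 215 191 142 107 104
126  90  90  90  90  89  90  89  89  89  89  90  94  98  91  
[... 5437 characters left out ...]
0 141
95 141 139 145 144 155 173 178 171 148 143 141 141 129 125 119 112 110 115 118 116 117 112 123 131 135 134 134 135 134 136 138 136 133 137
96 141 142 146 167 179 173 171 171 136 129 147 147 142 144 137 140 140 141 143 140 140 137 136 136 135 129 130 133 135 135 134 136 137 136
97 140 138 150 192 193 186 178 152 126 103 139 144 141 140 141 139 136 137 134 138 137 140 134 131 139 132 130 130 129 137 135 136 134 134
98 134 139 183 202 202 194 164 127 108 115 132 139 136 136 142 137 132 133 132 134 130 134 130 132 132 124 130 128 130 133 137 135 133 130
99 133 166 192 201 206 181 127 110 123 135 137 140 133 136 138 135 138 133 132 136 130 133 131 129 130 123 127 128 130 137 137 132 136 134
```

```bash
python3 - <<'E'
from fin import *
T=load('top');S=load('scene')
E=run(T,S)
L,r=tri(T,(447.2,139.7),S,(338.9,89.2));print('lens tri',L.round(1),r)
for z in(290,295,300,305,310): print(z,onz(T,[(447.2,139.7)],z)[0].round(1),onz(S,[(338.9,89.2)],z)[0].round(1))
pc=[np.mean(e,0) for e in E]
print(pc,'panel ctr tri',tri(T,pc[0],S,pc[1]))
for c,l in((T,(447.2,139.7)),(S,(338.9,89.2))):
  for z in (300,304,308): print(z,'diff if lens z',(onz(c,[l],z)-onz(c,[pc[0 if c is T else 1]],185.2))[0].round(1))
# base edges
for n,c,roi in(('T',T,(390,95,55,45)),('S',S,(262,140,62,42))):
    mk=mask(c,roi,(100,0,60),(179,40,150)); print(n,rect(c,mk,14))
E
```

```text
17.5 [ 493.8 -296.3  204.9] [3.1415e+00 9.0000e-04 1.0800e-02] z face 185.2
px [411 138] [457 169]
px [317 113] [362 143]
panel T [ 649.7 -297.    85.1  121.9   88.7] S [ 648.6 -291.2   86.4  126.3  -89.9]
corners (near -y,near +y,far -y,far +y)
 [[ 606.5 -357.6  183. ]
 [ 609.4 -236.5  178.4]
 [ 693.  -359.5  181.7]
 [ 696.4 -238.3  177. ]] mean [ 651.3 -298.   180.1]
lens tri [ 660.1 -302.9  295.9] 1.0022624103504403
290 [ 661.9 -304.4  290. ] [ 664.  -312.2  290. ]
295 [ 660.8 -303.   295. ] [ 660.3 -304.5  295. ]
300 [ 659.6 -301.6  300. ] [ 656.5 -296.7  300. ]
305 [ 658.4 -300.1  305. ] [ 652.8 -288.9  305. ]
310 [ 657.2 -298.7  310. ] [ 649.1 -281.2  310. ]
[array([433.94464982, 153.48753214]), array([339.0845477, 127.8080648])] panel ctr tri (array([ 651.66867881, -298.5560874 ,  178.35950417]), np.float64(1.6274476590496902))
300 diff if lens z [ 10.1  -4.5 114.8]
304 diff if lens z [  9.1  -3.3 118.8]
308 diff if lens z [  8.2  -2.2 122.8]
300 diff if lens z [  8.4  -7.4 114.8]
304 diff if lens z [  5.4  -1.2 118.8]
308 diff if lens z [  2.4   5.1 122.8]
T [ 804.7 -297.9  106.5  146.9  -89.9]
S [ 802.1 -290.2  108.4  153.6   89.8]
```

```bash
cat > lines.py <<'E'
from bl import *
def lines(c,mk,z,keep=.72,names=('near','far','-y','+y')):
    q=onz(c,outline(mk),z)[:,:2]; (cx,cy),(w,h),a=cv2.minAreaRect(q.astype(np.float32))
    d=q-[cx,cy]; hx,hy=(np.ptp(q[:,0])/2,np.ptp(q[:,1])/2); r=[]
    for nm,s,ax in zip(names,(-1,1,-1,1),(0,0,1,1)):
        H=(hx,hy)[ax];O=(hx,hy)[1-ax]
        k=(s*d[:,ax]>H-9)&(abs(d[:,1-ax])<keep*O)
        vx,vy,x0,y0=cv2.fitLine(q[k].astype(np.float32),cv2.DIST_HUBER,0,.01,.01).ravel()
        ang=np.degrees(np.arctan2(vy,vx))%180
        if ax==1: ang=(ang+90)%180-90
        r.append((nm,int(k.sum()),round(float(ang),2),round(float((x0,y0)[ax]),1)))
    return r
E
python3 - <<'E'
from lines import *
T=load('top');S=load('scene')
big=lambda c:{**c,'pixels':c['pixels']}
mt=mask(T,(404,132,62,40),(5,122,30),(15,255,160));ms=mask(S,(310,110,56,36),(3,108,40),(16,255,180))
print('S',lines(S,ms,185.2));print('T',lines(T,mt,185.2))
bt=mask(T,(390,95,55,45),(100,0,60),(145,40,125));bs=mask(S,(262,140,62,42),(100,0,90),(179,30,150))
print('base S',lines(S,bs,14));print('base T',lines(T,bt,14))
# visible blade ahead of / behind panel in T
g=cv2.cvtColor(T['pixels'],cv2.COLOR_RGB2HSV);print([ (v,g[v,424,1],g[v,424,2]) for v in range(130,142)],[(v,g[v,434,1],g[v,434,2]) for v in range(166,182)])
E
```

```text
S [('near', 18, 90.0, 608.6), ('far', 17, 90.66, 689.4), ('-y', 20, 1.16, -351.0), ('+y', 20, 1.63, -230.9)]
T [('near', 32, 89.72, 610.5), ('far', 18, 83.74, 690.4), ('-y', 17, -3.07, -355.6), ('+y', 23, -2.44, -237.8)]
base S [('near', 22, 90.74, 750.1), ('far', 13, 87.78, 853.9), ('-y', 19, -2.05, -362.1), ('+y', 24, -0.95, -217.4)]
base T [('near', 33, 91.28, 755.2), ('far', 17, 87.01, 856.0), ('-y', 23, -0.29, -368.6), ('+y', 23, -2.17, -227.8)]
[(130, np.uint8(12), np.uint8(88)), (131, np.uint8(12), np.uint8(85)), (132, np.uint8(15), np.uint8(69)), (133, np.uint8(38), np.uint8(81)), (134, np.uint8(6), np.uint8(176)), (135, np.uint8(5), np.uint8(186)), (136, np.uint8(3), np.uint8(185)), (137, np.uint8(4), np.uint8(182)), (138, np.uint8(80), np.uint8(124)), (139, np.uint8(155), np.uint8(97)), (140, np.uint8(159), np.uint8(96)), (141, np.uint8(165), np.uint8(99))] [(166, np.uint8(154), np.uint8(86)), (167, np.uint8(155), np.uint8(84)), (168, np.uint8(115), np.uint8(82)), (169, np.uint8(13), np.uint8(140)), (170, np.uint8(4), np.uint8(180)), (171, np.uint8(3), np.uint8(181)), (172, np.uint8(4), np.uint8(176)), (173, np.uint8(4), np.uint8(179)), (174, np.uint8(5), np.uint8(154)), (175, np.uint8(8), np.uint8(121)), (176, np.uint8(11), np.uint8(115)), (177, np.uint8(13), np.uint8(116)), (178, np.uint8(9), np.uint8(114)), (179, np.uint8(13), np.uint8(114)), (180, np.uint8(16), np.uint8(95)), (181, np.uint8(22), np.uint8(81))]
```

```bash
cat > edge.py <<'E'
from bl import *
from scipy.ndimage import map_coordinates, gaussian_filter
def chan(c,k):
    p=np.ascontiguousarray(c['pixels']);h=cv2.cvtColor(p,cv2.COLOR_RGB2HSV).astype(float)
    return gaussian_filter(h[:,:,1] if k=='s' else h[:,:,2],.6)
def edge(c,k,a,b,z,half=9,n=60,lo=.08,hi=.92,skip=()):
    """a,b approx world xy ends; returns fitted angle and mid offset"""
    I=chan(c,k);a=np.array(a,float);b=np.array(b,float);u=(b-a)/np.linalg.norm(b-a);nrm=np.array([-u[1],u[0]])
    t=np.linspace(lo,hi,n); t=np.array([x for x in t if not any(s<x<e for s,e in skip)]);s=np.linspace(-half,half,4*half+1);P=[]
    for x in t:
        w=np.c_[(a+x*(b-a))+s[:,None]*nrm,np.full(len(s),z)];uv=proj(c,w)
        g=abs(np.gradient(map_coordinates(I,[uv[:,1],uv[:,0]],order=3)));i=int(np.argmax(g[2:-2]))+2
        if g[i]<2: continue
        d=g[i-1]-2*g[i]+g[i+1];o=.5*(g[i-1]-g[i+1])/d if d else 0
        P.append((a+x*(b-a))+nrm*(s[i]+o*(s[1]-s[0])))
    P=np.array(P,np.float32)
    for _ in range(3):
        vx,vy,x0,y0=cv2.fitLine(P,cv2.DIST_HUBER,0,.01,.01).ravel();r=(P[:,0]-x0)*-vy+(P[:,1]-y0)*vx
        P=P[abs(r)<max(1.2,2*np.median(abs(r)))]
    m=(a+b)/2;mm=m+nrm*(((x0-m[0])*-vy+(y0-m[1])*vx)*np.sign(vx*u[0]+vy*u[1]))
    return round(float(np.degrees(np.arctan2(vy,vx))%180),2),mm.round(1).tolist(),len(P),round(float(np.std(r)),2)
def panel(T,S,C=(650,-296),z=185.2):
    x,y=C
    for n,c in(('T',T),('S',S)):
        yy=y+(-1 if n=='T' else 2)
        print(n,'near',edge(c,'s',(x-42,yy-60),(x-42,yy+60),z,skip=[(.22,.78)]))
        print(n,'far ',edge(c,'s',(x+42,yy-60),(x+42,yy+60),z,skip=[(.22,.78)],lo=.06 if n=='S' else .78))
        print(n,'-y  ',edge(c,'s',(x-42,yy-60),(x+42,yy-60),z,hi=.92 if n=='S' else .55))
        print(n,'+y  ',edge(c,'s',(x-42,yy+60),(x+42,yy+60),z))
E
python3 - <<'E'
from edge import *
T=load('top');S=load('scene');panel(T,S)
for n,c in(('T',T),('S',S)):
    x,y=(806,-297) if n=='T' else (803,-291)
    print(n,'base near',edge(c,'v',(x-55,y-74),(x-55,y+74),14,hi=.92 if n=='S' else .92))
    print(n,'base far',edge(c,'v',(x+55,y-74),(x+55,y+74),14))
    print(n,'base -y',edge(c,'v',(x-55,y-75),(x+55,y-75),14)); print(n,'base +y',edge(c,'v',(x-55,y+75),(x+55,y+75),14))
E
```

```text
T near (89.15, [608.7, -297.0], 20, 0.18)
T far  (89.79, [694.1, -297.0], 60, 0.12)
T -y   (178.24, [650.0, -357.5], 60, 0.12)
T +y   (179.16, [650.0, -237.1], 60, 0.32)
S near (90.01, [606.5, -294.0], 20, 0.5)
S far  (88.97, [692.1, -294.0], 15, 0.29)
S -y   (1.14, [650.0, -352.5], 50, 0.62)
S +y   (0.23, [650.0, -228.7], 57, 0.47)
T base near (89.4, [748.7, -297.0], 53, 0.5)
T base far (92.75, [861.5, -297.0], 21, 0.71)
T base -y (177.55, [806.0, -373.6], 36, 0.31)
T base +y (178.53, [806.0, -222.7], 36, 0.17)
S base near (90.03, [745.1, -291.0], 60, 0.34)
S base far (79.38, [855.1, -291.0], 25, 1.83)
S base -y (179.87, [803.0, -363.1], 5, 0.63)
S base +y (0.37, [803.0, -210.0], 54, 0.41)
```

Panel and base edges are parallel within about 0.3°, and the panel is level within about 0.5°. Relative to the lens the panel needs about +7 mm in x, −2 mm in y and 3 mm down.

```bash
python3 -m pendant '{"dp":[[0.001,0,0.0005],[0.0025,0.0005,0.001],[0.004,0.001,0.002],[0.0055,0.0015,0.0025],[0.0065,0.002,0.003],[0.0068,0.002,0.003],[0.0068,0.002,0.003],[0.0068,0.002,0.003]],"rotation":[[0,0,0],[0,0,0],[0,0,0],[0,0,0],[0,0,0],[0,0,0],[0,0,0],[0,0,0]]}'
python3 - <<'E'
from edge import *
from scipy.optimize import least_squares
T=cap('top');S=cap('scene');o=get_obs();print(o['time'],o['tool_pos'].round(1),o['tcp_rot'].round(4))
z=182.2;panel(T,S,(657,-298),z)
def top(c): # top-face centre from the trustworthy edges
    if c is T:
        n,f=edge(c,'s',(615,-359),(615,-239),z,skip=[(.22,.78)])[1][0],edge(c,'s',(699,-359),(699,-239),z,lo=.78)[1][0]
        a,b=edge(c,'s',(615,-359),(699,-359),z,hi=.55)[1][1],edge(c,'s',(615,-239),(699,-239),z)[1][1];return (n+f)/2,(a+b)/2
    f=edge(c,'s',(699,-356),(699,-236),z,skip=[(.22,.78)])[1][0];a=edge(c,'s',(615,-356),(699,-356),z)[1][1];return f-42.5,a+60
ct,cs=top(T),top(S);P,r=tri(T,proj(T,[*ct,z])[0],S,proj(S,[*cs,z])[0]);print('panel',ct,cs,P.round(1),r)
th=np.linspace(0,2*np.pi,180)
def res(L):
    C=np.c_[L[0]+30*np.cos(th),L[1]+30*np.sin(th),np.full(180,L[2])];a,b=proj(T,C),proj(S,C)
    return [b[:,1].max()-94.6,(b[:,0].min()+b[:,0].max())/2-338.9,a[:,0].min()-434.2,
     *[min(a[a[:,1]>140],key=lambda q:abs(q[1]-v)+ (1e3 if q[0]>446 else 0))[0]-u for u,v in((436,146),(437.4,148),(440,150))]]
f=least_squares(res,[660,-300,299],diff_step=1e-3);print('lens',f.x.round(1),np.round(f.fun,2),'lens-panel',(f.x-P).round(1))
E
```

```text
time: 18.5
tool_pos: [500.6, -298.2, 202.0]
tcp_rot: [3.142, 0.001, 0.011]
contact_force: [-0.3, 0.6, -1.6]
grip_width: 20.0
finger_force: 30.0
18.6 [ 500.6 -298.2  201.9] [3.1416e+00 1.0000e-03 1.0800e-02]
T near (89.98, [615.6, -299.0], 20, 0.12)
T far  (89.0, [699.9, -299.0], 60, 0.05)
T -y   (178.97, [657.0, -358.9], 59, 0.25)
T +y   (0.07, [657.0, -238.9], 60, 0.24)
S near (90.11, [613.5, -296.0], 20, 0.24)
S far  (90.13, [697.6, -296.0], 21, 0.22)
S -y   (0.57, [657.0, -354.2], 56, 0.55)
S +y   (1.06, [657.0, -230.5], 42, 0.61)
panel (657.75, -298.9) (655.0, -294.2) [ 658.3 -300.2  177.6] 0.807383637035795
lens [ 658.9 -300.5  299. ] [-0.01 -0.16  0.12  0.13  0.02  0.06] lens-panel [  0.6  -0.3 121.4]
```

The panel is now within 1 mm laterally, 121.4 mm beneath the lens, level and parallel. Raise 1 mm, settle and hand in.

```bash
python3 -m pendant '{"dp":[[-0.0003,0,-0.0005],[-0.0005,0,-0.001],[-0.0005,0,-0.001],[-0.0005,0,-0.001],[-0.0005,0,-0.001],[-0.0005,0,-0.001],[-0.0005,0,-0.001],[-0.0005,0,-0.001]],"rotation":[[0,0,0],[0,0,0],[0,0,0],[0,0,0],[0,0,0],[0,0,0],[0,0,0],[0,0,0]]}'
python3 -c "
from plant import workorder
print(workorder.close_job())"
```

```text
time: 19.6
tool_pos: [500.1, -298.2, 202.9]
tcp_rot: [3.142, 0.001, 0.011]
contact_force: [0.1, -0.9, -1.6]
grip_width: 19.7
finger_force: 30.0
the job is handed in; nothing more can be done
None
```

I handed the job in at 19.6 s with the wooden panel held still on the spatula under the lens: by my last camera measurement it was centred within about 1 mm, about 120 mm below the lens (estimated after a final 1 mm raise), level to roughly half a degree and parallel to the base's front edge; close_job() returned no verdict.

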